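Set and lock the bead-sizing gauge by its thumbwheel

ROBOT

A 7-joint arm with a two-finger parallel gripper is mounted at the origin on a cart in front of the work surface, level with it; the furniture and walls round the work are solid. World frame = base frame: x ahead of the robot, y to its left, z up, the work surface at z = 0. Lengths are in m, angles in rad, forces in N, time in s.
With the tool pointing down it reaches from about 0.425 to 0.925 m from the base axis. Payload 6.8 kg.
Tool frame: the origin (TCP) lies on the centre line of the jaws, within the pads' length; the fingertips stand 8 mm ahead of it and the grasp point (between the pads) lies 11 mm behind it (bot.tips_ahead is the distance from the TCP to the fingertips, in m); z points along the fingers, y is the line along which they close (so a half turn about z gives the same grasp; the last joint's range is limited). The gripper opens to 85 mm and grips with 20 to 120 N. Pads are 22 mm wide; open, the fingers measure 114 mm over their backs; the gripper's body (76 mm by 85 mm) begins 54 mm behind the grasp point. The pads swing forward as they close: fully open they stand 13 mm farther back than shut.
Start: joints at [1.074, 0.477, 0.022, 1.555, -0.011, 1.109, -0.083], TCP at [0.256, -0.625, 0.239] pointing down, gripper open.
Joint ranges: [-2.96, 2.96], [-0.34, 2.1], [-1.41, 1.46], [0.24, 2.44], [-1.37, 4.51], [0.17, 1.92], [-2.96, 2.96]. Speed limits (rad/s): [2.39, 2.39, 3.14, 3.14, 3.14, 3.14, 3.14].

INTERFACE

Orientations are given as a unit quaternion [w, x, y, z].
In Python, from station import bot gives the robot as it stands.
- The arm moves only by the tool send_rows, never from a script. Its argument "deltas" is text: rows parted by semicolons, each of 4 numbers parted by spaces: the shift along the tool's x, y, z in m, then the turn about the tool's z in degrees. In form: x y z spin; .... A call has 1 to 5 rows; each row is the pose to reach, as a shift and turn from the pose commanded when the call began, along the tool's axes at that moment; what a row does not reach only later rows make up. A row lasts 1/10 s, in which the tool goes at most 50 mm and 8.59 degrees, less where a joint would pass 70% of its speed; a pose out of reach is approached as far as the arm can. A call with a gripper value outside its range is refused whole. "claw" is the opening, from 0 (shut) to 1 (fully open), set as the call begins (left out, the last holds). The fingers move at their own pace and stop on an object; "force" is the grip in N (left out, the last holds). Time passes only in rows, so rows that repeat a pose let the fingers close. It gives the time, the measured TCP pose, the force, the opening and the grip force at its end, in the units of the state.
- bot.get_obs(): the state, without advancing time (a new reading comes with each control period).
- bot.read_camera(name): name is "scene" or "top" or "wrist"; returns a dict with "img" (400x640x3 uint8, red, green, blue), "depth" (400x640 float32, m along the optical axis (not along the pixel's ray), 0 where there is no reading), "fx", "fy", "cx", "cy" (pixels), "camera_from_world" (4x4, takes a point from world to camera coordinates). Camera axes: x right, y up, looking along -z (the intrinsics and any distortion apply to the point x, -y, -z); pixel columns grow to the right and rows downward; lengths in m; the calibration is good to about 2 mm. The wrist camera is an equidistant fisheye: a pixel r from the principal point sees the ray r / f radians off the axis. A picture is of the moment at which its call begins.
- bot.hand_in(): hands the job in; it is judged then, once.
Trained networks look in a picture, given as the dict that the camera call returned (one of the last four; its "shot" number tells which), for a name from the list of things; names that differ only in an ending like _2 or _b are one class to them, and where a whole thing is asked for, a point or a joint stands for the part that bears it (a point fixed in the world has none). Each returns a list of dicts, best first, with "confidence" (0 to 1); they miss things now and then, are a little off and sometimes report something else, mostly with a low value. They report only what shows in the picture. A call takes as long as a camera call.
- bot.masks_of(picture, query): "mask" (400x640 bool, what is visible of it).
- bot.landmark_of(picture, query): "xyz" ([x, y, z] in m, in world coordinates, good to about 4 mm: a listed point, or the origin of a listed thing).
The state is a dict: "t": time; "q": joint angles; "joint_vel": joint speeds; "joint_torque": joint torques, N m; "eef_pos": TCP position; "tool_rot": TCP orientation; "contact_force": force on the tool from outside, world axes, zero at the start; "torque": the same for the moment, N m; "gripper_width": opening from 0.0 (shut) to 1.0 (fully open); "grasp_force": force on a finger pad.
Only numpy, scipy, OpenCV 4.12 (cv2) and the standard library are available. Lean on these libraries where they do the work, as an engineer would, in place of code of your own. Each camera call takes 0.05 s, during which the arm holds its last target. There are 200 camera calls.

TASK

Set the bead-sizing gauge: with a fingertip on top of its knurled wheel, gently roll the wheel until the sliding jaw has closed the gap as far as the red gauge mark, with the jaw's yellow pointer in line with the mark. Then gently push the red-knobbed lock lever over to the left until it lies along the length of the gauge. Do not touch the sliding jaw itself, do not force or squeeze anything, and leave the loose things round the gauge where they are.

Things in the scene. Friction and masses are not known exactly. Their poses are not given: they have to be found in the camera images.
- gauge: Grey gauge fixed to the table, 12 mm thick base. Origin on the table; x away from the robot at yaw 0, y left, z up. Plate x -65..75, y -155..165 mm. In its frame (mm): rail along y at x 45; fixed jaw y 75..101, top z 50; wheel at the right end between a blue cheek (x -59..-51, top z 60) and a blue gear housing (x 6..40, y -113..-67, top z 60); lock lever front left.
- wheel_top (a point): Highest point of the wheel, midway along its width: gauge frame (-25, -90, 70) mm, 10 mm above cheek and housing. Fixed in the gauge. A fingertip pressing here and drawn along the gauge's y rolls the wheel by friction; about 1.5 N along the rim turns it, so press with some 4 to 15 N. The wheel does not give under the finger.
- thumbwheel: Knurled dark steel wheel with four orange ticks, radius 28 mm, 40 mm wide, axle along the gauge's x. Origin at its centre, gauge frame (-25, -90, 42) mm. Drawing its top to the gauge's -y (right, away from the gap) turns it about its +x axis and moves the sliding jaw to +y, closing the gap: 10 mm per rad, 3.6 mm per 10 mm of rim; up to 5.5 rad. It stays where it is left and can be rolled back.
- slide_jaw: Sliding aluminium jaw, 44 x 24 mm, top z 50 mm, with a brass rack that runs from it to the right through the gear housing. Origin under its middle at table height; starts at gauge frame (45, 0, 0) mm and moves along y by up to 55 mm. Not to be touched.
- pointer (a point): Tip of the yellow pointer bar (4 mm wide) on the sliding jaw's front, gauge frame (0, y, 17) mm, y = 0 at the start.
- gauge_mark: Red gauge mark on the white scale in front of the rail: a red bar 4 mm wide with a 14 mm wide red foot at the robot's end, height 6 mm, fixed. Axes as the gauge's. Origin under its middle line, gauge frame (-12, 18..40, 13) mm. The pointer is in line with it when both have the same gauge-frame y.
- lock_lever: Lock lever: steel arm 12 mm wide, z 26..34 mm, with a red knob. Origin on its upright pivot axis at table height, gauge frame (-35, 85, 0) mm; its own -x axis points along the arm to the knob. Starts pointing to the gauge's -x (towards the robot), up to 0.25 rad to the left of it; swings to the gauge's +y (left), stop at 1.6 rad from -x. Stays where it is left; 1 N at the knob moves it.
- lever_knob (a point): Centre of the lever's upright red knob, a cylinder of radius 9 mm from z 24 to z 52 mm, 65 mm from the pivot.
- bead_dish: Round dish of beads, 105 mm across and 21 mm high, standing left of the gauge. Loose; leave it alone. Origin at the middle of its underside.
- tweezers: Steel tweezers, 122 mm long, 10 mm high, lying in front of the gauge's wheel end. Loose; leave it alone. Origin at the middle of its underside.
- pliers: Orange-handled pliers, 136 mm long, 13 mm high, lying right of the gauge. Loose; leave it alone. Origin at the middle of its underside.
- thread_spool_1: Blue thread spool, 36 mm across, 44 mm high, standing behind the gauge. Loose; leave it alone. Origin at the middle of its underside.
- glue_bottle_1: Dark pink glue bottle, 33 mm across, 102 mm high, standing behind the gauge. Loose; leave it alone. Origin at the middle of its underside.
- vial_charm_0: Small vial charm, 36 mm long, 11 mm thick, lying behind the gauge. Loose; leave it alone. Origin at the middle of its underside.

How it is judged:
By the outcome, as a careful person would: the job done as asked, in the order asked, and still so for the second after the job is handed in, with the robot touching nothing.
It also fails if it takes over 64 s, if anything falls off the work surface, if the arm or the gripper's body presses on something with over 40 N, if the wrist force passes 120 N, or if a joint passes its speed limit or range.

## Working session

There is one attempt and no reset: what is moved stays moved. The work goes in short steps, Python scripts to look and compute and a tool call to move; the robot and the scene stay as the last step left them, time stands still between calls to the robot, and variables do not carry over. Pictures are saved under pics/ and viewed, at most 10 in all, crops included, and the job is handed in when it is done.

Besides the shell and the picture viewer there is one more tool, called as name(argument=value, ...) on one line, values as JSON. send_rows: Moves the arm, as the interface text tells. Its arguments: {"type":"object","properties":{"deltas":{"type":"string"},"claw":{"type":"number"},"force":{"type":"number"}},"required":["deltas"]}

```bash
mkdir -p pics; cat > h.py <<'E'
import numpy as np, cv2
from station import bot
def save(p,n): cv2.imwrite(f'pics/{n}.png',p['img'][:,:,::-1])
def lm(p,names):
    for n in names:
        r=bot.landmark_of(p,n)
        print(n,[(np.round(x['xyz'],4).tolist(),round(x['confidence'],2)) for x in r[:2]])
E
python3 - <<'E'
from h import *
o=bot.get_obs(); print(o['t'],o['eef_pos'],o['tool_rot'],o['contact_force'],o['gripper_width'],bot.tips_ahead)
N=['gauge','wheel_top','thumbwheel','slide_jaw','pointer','gauge_mark','lock_lever','lever_knob','bead_dish','tweezers','pliers']
for c in ['top','scene']:
    p=bot.read_camera(c); save(p,c+'0'); print(c); lm(p,N)
E
```

```text
0.0 [ 0.2556436  -0.62408738  0.23832122] [-8.96405041e-04  9.81158291e-01  1.93203368e-01 -2.52446720e-04] [ 0.54700648 -0.78968124  0.06093595] 0.9976071842489126 0.008
top
gauge [([0.5467, -0.0517, -0.0018], 0.89)]
wheel_top [([0.5472, -0.1468, 0.0685], 0.69)]
thumbwheel [([0.547, -0.1473, 0.0441], 0.59)]
slide_jaw [([0.5933, -0.0419, -0.002], 0.96)]
pointer [([0.5523, -0.0539, 0.0163], 0.71)]
gauge_mark [([0.5262, -0.0245, 0.0165], 0.59)]
lock_lever [([0.494, 0.0202, -0.0003], 0.71), ([0.5495, -0.0551, 0.0179], 0.59)]
lever_knob [([0.4292, 0.0153, 0.0395], 0.69)]
bead_dish [([0.4714, 0.1732, -0.0016], 0.74)]
tweezers [([0.495, 0.0194, -0.0038], 0.62), ([0.4524, -0.1376, -0.0021], 0.55)]
pliers [([0.6259, -0.2635, -0.0023], 0.82), ([0.55, -0.0508, -0.0], 0.3)]
scene
gauge [([0.5502, -0.0481, 0.0026], 0.92), ([0.4766, 0.1725, 0.0037], 0.59)]
wheel_top [([0.5463, -0.1456, 0.0728], 0.62), ([0.676, -0.0309, -0.003], 0.36)]
thumbwheel [([0.551, -0.1453, 0.0401], 0.84), ([0.6248, -0.262, 0.0016], 0.31)]
slide_jaw [([0.595, -0.0404, 0.0007], 0.91)]
pointer [([0.5524, -0.0513, 0.0152], 0.78)]
gauge_mark [([0.5295, -0.0256, 0.0144], 0.45)]
lock_lever [([0.4912, 0.0224, -0.0011], 0.61), ([0.4311, 0.014, 0.0371], 0.38)]
lever_knob [([0.4305, 0.0111, 0.0395], 0.57)]
bead_dish [([0.4749, 0.1726, 0.002], 0.57), ([0.55, -0.1476, 0.0397], 0.37)]
tweezers [([0.4583, -0.1374, -0.0032], 0.65)]
pliers [([0.6251, -0.2617, 0.0035], 0.73)]
```

View top.

View pics/top0.png

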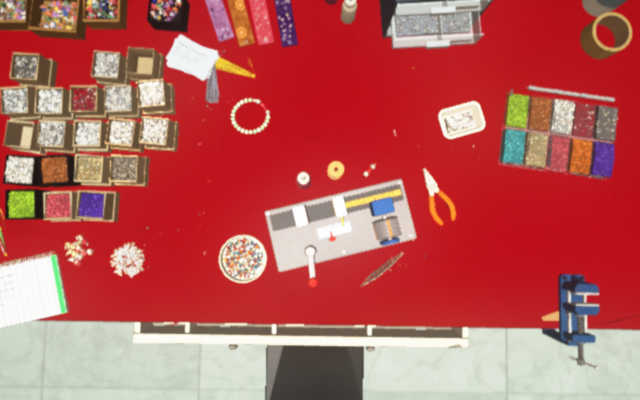

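```bash
cat >> h.py <<'E'
from scipy.spatial.transform import Rotation as R
def fit(gp,wp):
    gp=np.array(gp);wp=np.array(wp);a=gp-gp.mean(0);b=wp-wp.mean(0)
    th=np.arctan2((a[:,0]*b[:,1]-a[:,1]*b[:,0]).sum(),(a*b).sum())
    M=np.array([[np.cos(th),-np.sin(th)],[np.sin(th),np.cos(th)]]);t=wp.mean(0)-M@gp.mean(0)
    return th,M,t,wp-(gp@M.T+t)
E
python3 - <<'E'
from h import *
g=[(0,0),(-.025,-.09),(-.025,-.09),(.045,0),(0,0),(-.035,.085)]
a=[(.5467,-.0517),(.5472,-.1468),(.547,-.1473),(.5933,-.0419),(.5523,-.0539),(.494,.0202)]
b=[(.5502,-.0481),(.5463,-.1456),(.551,-.1453),(.595,-.0404),(.5524,-.0513),(.4912,.0224)]
th,M,t,r=fit(g+g,a+b); print(th,np.degrees(th),t); print(np.round(r*1000,1))
for n,w in dict(mark=(.528,-.025),knob=(.430,.013)).items(): print(n,M.T@(np.array(w)-t))
print('wheel',M@[-.025,-.09]+t,'piv',M@[-.035,.085]+t)
q=bot.get_obs()['tool_rot'];print(R.from_quat(q,scalar_first=True).as_matrix().round(3))
E
```

```text
0.2567669544649545 14.711662809269683 [ 0.54964382 -0.05213438]
[[-2.9  0.4]
 [-1.1 -1.3]
 [-1.3 -1.8]
 [ 0.1 -1.2]
 [ 2.7 -1.8]
 [-0.2 -1. ]
 [ 0.6  4. ]
 [-2.  -0.1]
 [ 2.7  0.2]
 [ 1.8  0.3]
 [ 2.8  0.8]
 [-3.   1.2]]
mark [-0.01404335  0.03174136]
knob [-0.09918024  0.09338315]
wheel [ 0.54831936 -0.1455327 ] piv [0.4942051  0.02119057]
[[ 0.925  0.379  0.   ]
 [ 0.379 -0.925 -0.   ]
 [ 0.     0.    -1.   ]]
```

send_rows(deltas="0.036 -0.0265 0 0; 0.072 -0.053 0 0; 0.108 -0.0796 0 0; 0.145 -0.106 0 0; 0.18 -0.132 0 0", claw=0, force=20)

```text
t: 1.7
eef_pos: [0.3734, -0.4325, 0.2395]
tool_rot: [0.0, 0.981, 0.193, 0.0]
contact_force: [1.2, -0.6, 0.0]
gripper_width: 0.147
grasp_force: 0.0
```

send_rows(deltas="0.036 -0.0265 0 0; 0.072 -0.053 0 0; 0.108 -0.0796 0 0; 0.145 -0.106 0 0; 0.18 -0.132 0 0")

```text
t: 2.2
eef_pos: [0.4899, -0.2421, 0.2397]
tool_rot: [0.0, 0.981, 0.193, 0.0]
contact_force: [1.0, -0.9, 0.3]
gripper_width: -0.0
grasp_force: 0.0
```

send_rows(deltas="0.036 -0.0265 0 2; 0.07 -0.05 0.02 5; 0.092 -0.068 0.04 7.6; 0.092 -0.068 0.06 7.6; 0.092 -0.068 0.06 7.6")

```text
t: 2.7
eef_pos: [0.5469, -0.1447, 0.1768]
tool_rot: [-0.001, 0.992, 0.129, -0.002]
contact_force: [-0.4, -1.1, 0.5]
gripper_width: -0.001
grasp_force: 0.0
```

```bash
python3 - <<'E'
from h import *
N=['gauge','wheel_top','pointer','gauge_mark','lock_lever','lever_knob','slide_jaw']
o=bot.get_obs(); print(o['t'],o['eef_pos'],o['contact_force'],o['gripper_width']);print(R.from_quat(o['tool_rot'],scalar_first=True).as_matrix().round(3))
p=bot.read_camera('wrist'); save(p,'w1'); lm(p,N)
E
```

```text
2.7 [ 0.54685551 -0.14468112  0.17678975] [-0.37988668 -1.14173401  0.49324172] -0.0009890997623402497
[[ 0.967  0.256 -0.005]
 [ 0.256 -0.967  0.001]
 [-0.004 -0.002 -1.   ]]
gauge [([0.5529, -0.0535, -0.0015], 0.84)]
wheel_top [([0.5496, -0.1478, 0.0676], 0.84), ([0.4938, 0.0225, 0.0033], 0.24)]
pointer [([0.5473, -0.0507, 0.0174], 0.69)]
gauge_mark [([0.5294, -0.0288, 0.0088], 0.43), ([0.6811, -0.1091, -0.0016], 0.43)]
lock_lever [([0.493, 0.0237, -0.0027], 0.58)]
lever_knob [([0.4298, 0.0128, 0.0366], 0.89)]
slide_jaw [([0.5942, -0.0403, 0.001], 0.74), ([0.4312, 0.0155, 0.0326], 0.55)]
```

View pics/w1.png

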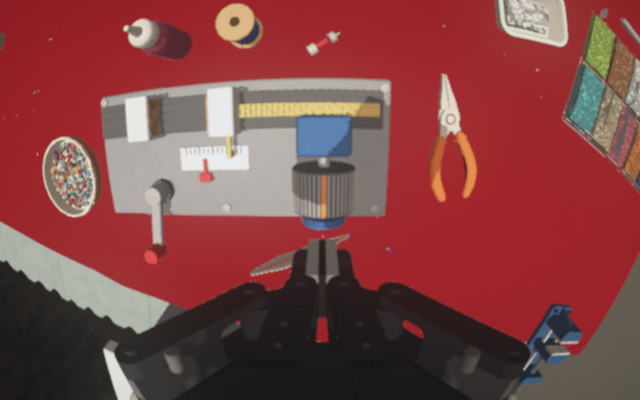

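```bash
cat >> h.py <<'E'
TH=0.2568; M=np.array([[np.cos(TH),-np.sin(TH)],[np.sin(TH),np.cos(TH)]]); T=np.array([.5496,-.0521])
def meas(name=None):
    p=bot.read_camera('wrist'); 
    if name: save(p,name)
    v,u=np.mgrid[0:400,0:640]; dx=(u-p['cx']);dy=(v-p['cy']); r=np.hypot(dx,dy)+1e-9; a=r/p['fx']
    d=np.stack([np.sin(a)*dx/r,-np.sin(a)*dy/r,-np.cos(a)],-1)
    W=np.linalg.inv(p['camera_from_world']); d=d@W[:3,:3].T; c=W[:3,3]
    hsv=cv2.cvtColor(p['img'],cv2.COLOR_RGB2HSV); H,S,V=[hsv[...,i].astype(int) for i in range(3)]
    out={}
    for n,z,m,xr in [('yel',.017,(abs(H-27)<7)&(S>140)&(V>90),(-.004,.018)),('red',.019,((H<7)|(H>173))&(S>140)&(V>90),(-.04,.01))]:
        s=(z-c[2])/d[...,2]; g=((c+s[...,None]*d)[...,:2]-T)@M
        k=m&(g[...,0]>xr[0])&(g[...,0]<xr[1])&(abs(g[...,1]-.02)<.06)&(s>0)
        q=g[k]; out[n]=q[:,1].mean() if len(q) else np.nan
        print(n,k.sum(),'x',(q[:,0].min(),q[:,0].max()) if len(q) else '', 'y mean',q[:,1].mean() if len(q) else '')
        for lo in np.arange(xr[0],xr[1],.006):
            w=q[(q[:,0]>=lo)&(q[:,0]<lo+.006)]
            if len(w): print('   x%.3f n%d y%.4f..%.4f mean %.4f'%(lo,len(w),w[:,1].min(),w[:,1].max(),w[:,1].mean()))
    print('GAP mm',1e3*(out['red']-out['yel'])); o=bot.get_obs()
    e=(np.array(o['eef_pos'][:2])-T)@M; print('t',o['t'],'tcp gauge',e,o['eef_pos'][2],'F',np.round(o['contact_force'],1))
E
python3 -c "from h import *; meas()"
```

```text
yel 0 x  y mean 
red 84 x (np.float64(-0.022204289918470583), np.float64(-0.0021134414639901278)) y mean 0.029766926825013786
   x-0.028 n11 y0.0245..0.0359 mean 0.0301
   x-0.022 n53 y0.0240..0.0358 mean 0.0298
   x-0.016 n9 y0.0283..0.0306 mean 0.0294
   x-0.010 n9 y0.0287..0.0300 mean 0.0294
   x-0.004 n2 y0.0293..0.0294 mean 0.0294
GAP mm nan
t 3.15 tcp gauge [-0.02507848 -0.09112306] 0.1800240799163188 F [-0.2  0.2 -0.1]
```

```bash
python3 - <<'E'
import cv2
a=cv2.cvtColor(cv2.imread('pics/w1.png'),cv2.COLOR_BGR2HSV)
for v in range(138,160,2): print(v,[tuple(map(int,a[v,u])) for u in range(226,234)])
E
```

```text
138 [(23, 71, 214), (25, 102, 227), (26, 111, 227), (25, 112, 210), (23, 88, 173), (18, 38, 166), (16, 19, 176), (12, 16, 162)]
140 [(23, 73, 212), (25, 106, 226), (26, 112, 227), (26, 114, 210), (23, 95, 174), (18, 40, 164), (15, 18, 171), (12, 17, 149)]
142 [(22, 69, 206), (25, 102, 223), (26, 111, 227), (26, 114, 214), (23, 102, 185), (18, 47, 167), (16, 20, 168), (13, 16, 147)]
144 [(22, 64, 198), (25, 102, 219), (26, 113, 228), (25, 117, 220), (22, 109, 194), (19, 52, 168), (15, 18, 168), (13, 15, 157)]
146 [(22, 40, 193), (25, 103, 216), (26, 114, 228), (25, 117, 223), (23, 93, 200), (19, 23, 191), (18, 6, 206), (18, 13, 202)]
148 [(23, 27, 197), (25, 99, 217), (26, 113, 230), (25, 116, 224), (24, 94, 201), (21, 31, 189), (20, 15, 199), (21, 25, 196)]
150 [(22, 23, 199), (24, 94, 219), (26, 113, 230), (26, 114, 225), (25, 109, 197), (23, 68, 168), (20, 46, 166), (21, 44, 169)]
152 [(20, 19, 204), (24, 87, 215), (26, 112, 227), (26, 113, 225), (25, 118, 199), (22, 114, 156), (20, 99, 126), (20, 82, 128)]
154 [(21, 11, 222), (23, 62, 222), (26, 104, 228), (26, 112, 226), (25, 118, 205), (22, 120, 166), (20, 104, 130), (19, 73, 129)]
156 [(21, 8, 230), (23, 46, 226), (26, 95, 229), (26, 110, 228), (24, 110, 213), (22, 88, 182), (19, 38, 168), (19, 11, 188)]
158 [(0, 0, 231), (20, 13, 228), (23, 38, 227), (23, 45, 228), (22, 31, 224), (21, 11, 222), (30, 1, 225), (105, 2, 232)]
```

```bash
sed -i 's/(abs(H-27)<7)&(S>140)&(V>90)/(H>=24)\&(H<32)\&(S>85)\&(V>200)/' h.py; python3 -c "from h import *; meas()"
```

```text
yel 48 x (np.float64(0.0007692798729205269), np.float64(0.017088297114816953)) y mean 0.0036143279400628297
   x-0.004 n5 y0.0025..0.0046 mean 0.0033
   x0.002 n17 y0.0021..0.0045 mean 0.0034
   x0.008 n15 y0.0028..0.0051 mean 0.0038
   x0.014 n11 y0.0026..0.0049 mean 0.0038
red 89 x (np.float64(-0.02226722366139949), np.float64(-0.0021883657708446644)) y mean 0.029732544204649186
   x-0.028 n10 y0.0246..0.0349 mean 0.0297
   x-0.022 n54 y0.0241..0.0359 mean 0.0299
   x-0.016 n13 y0.0274..0.0319 mean 0.0296
   x-0.010 n10 y0.0286..0.0300 mean 0.0293
   x-0.004 n2 y0.0295..0.0295 mean 0.0295
GAP mm 26.118216264586355
t 3.2 tcp gauge [-0.0250889  -0.09097779] 0.17985679872042645 F [0.5 0.5 0.6]
```

send_rows(deltas="0 -0.011 0.03 0; 0 -0.011 0.06 0; 0 -0.011 0.085 0; 0 -0.011 0.097 0; 0 -0.011 0.097 0")

```text
t: 3.7
eef_pos: [0.5445, -0.1354, 0.081]
tool_rot: [-0.0, 0.992, 0.128, -0.001]
contact_force: [-0.4, 0.9, 0.7]
gripper_width: -0.0
grasp_force: 0.0
```

send_rows(deltas="0 0 0 0; 0 0 0.003 0; 0 0 0.005 0; 0 0 0.005 0")

```text
t: 4.1
eef_pos: [0.5461, -0.1356, 0.0779]
tool_rot: [0.0, 0.992, 0.128, 0.001]
contact_force: [0.4, 0.4, 1.4]
gripper_width: 0.0
grasp_force: 0.3
```

send_rows(deltas="0 0 0.001 0; 0 0 0.002 0; 0 0 0.002 0")

```text
t: 4.4
eef_pos: [0.5463, -0.1357, 0.0773]
tool_rot: [0.0, 0.992, 0.128, 0.001]
contact_force: [-3.7, 0.7, 15.3]
gripper_width: -0.001
grasp_force: 8.0
```

send_rows(deltas="0 0 -0.0008 0; 0 0.003 -0.0008 0; 0 0.006 -0.0008 0; 0 0.009 -0.0008 0; 0 0.012 -0.0008 0")

```text
t: 4.9
eef_pos: [0.5493, -0.1471, 0.0779]
tool_rot: [0.0, 0.992, 0.128, 0.001]
contact_force: [-3.2, 0.4, 12.8]
gripper_width: 0.003
grasp_force: 6.6
```

```bash
python3 -c "from h import *; meas('w2')"
```

```text
yel 97 x (np.float64(-0.0017698487415888804), np.float64(0.01771455136441075)) y mean 0.009983101547918486
   x-0.004 n18 y0.0089..0.0114 mean 0.0100
   x0.002 n27 y0.0086..0.0113 mean 0.0100
   x0.008 n28 y0.0086..0.0113 mean 0.0099
   x0.014 n24 y0.0086..0.0115 mean 0.0100
red 210 x (np.float64(-0.023397959677865104), np.float64(-0.0009960330753783046)) y mean 0.029333708587723346
   x-0.028 n27 y0.0236..0.0355 mean 0.0297
   x-0.022 n116 y0.0232..0.0363 mean 0.0297
   x-0.016 n31 y0.0259..0.0312 mean 0.0286
   x-0.010 n22 y0.0273..0.0298 mean 0.0285
   x-0.004 n14 y0.0273..0.0299 mean 0.0287
GAP mm 19.35060703980486
t 4.95 tcp gauge [-0.02440749 -0.09247857] 0.07792817781695864 F [-2.6  0.4 13. ]
```

send_rows(deltas="0 0.003 0 0; 0 0.006 0 0; 0 0.009 0 0; 0 0.009 0 0")

```text
t: 5.35
eef_pos: [0.5517, -0.1564, 0.0773]
tool_rot: [0.0, 0.992, 0.127, 0.001]
contact_force: [-0.8, -0.5, 5.8]
gripper_width: -0.002
grasp_force: 3.4
```

```bash
python3 -c "from h import *; meas('w3')"
```

```text
yel 89 x (np.float64(-0.0013682417981675775), np.float64(0.017770280164924778)) y mean 0.014704586406937049
   x-0.004 n15 y0.0134..0.0159 mean 0.0146
   x0.002 n25 y0.0134..0.0160 mean 0.0147
   x0.008 n27 y0.0132..0.0161 mean 0.0147
   x0.014 n22 y0.0135..0.0163 mean 0.0149
red 197 x (np.float64(-0.023294528876953154), np.float64(-0.0013661822254706036)) y mean 0.029386347767564297
   x-0.028 n27 y0.0234..0.0358 mean 0.0297
   x-0.022 n105 y0.0233..0.0364 mean 0.0299
   x-0.016 n31 y0.0239..0.0312 mean 0.0283
   x-0.010 n22 y0.0273..0.0298 mean 0.0285
   x-0.004 n12 y0.0276..0.0299 mean 0.0287
GAP mm 14.681761360627249
t 5.4 tcp gauge [-0.02445966 -0.1014641 ] 0.07731095090852085 F [-0.1 -1.7  7.9]
```

send_rows(deltas="0 0 -0.01 0; 0 -0.021 -0.01 0; 0 -0.021 -0.01 0; 0 -0.021 -0.002 0; 0 -0.021 0.0004 0")

```text
t: 5.9
eef_pos: [0.5466, -0.1357, 0.0769]
tool_rot: [0.0, 0.992, 0.128, 0.001]
contact_force: [-9.0, 3.9, 34.5]
gripper_width: -0.001
grasp_force: 17.1
```

send_rows(deltas="0 0 0 0; 0 0.003 0 0; 0 0.006 0 0; 0 0.009 0 0; 0 0.012 0 0")

```text
t: 6.4
eef_pos: [0.5498, -0.1485, 0.0778]
tool_rot: [0.001, 0.992, 0.127, 0.001]
contact_force: [-3.9, 1.3, 20.2]
gripper_width: -0.005
grasp_force: 10.4
```

send_rows(deltas="0 0.003 0 0; 0 0.006 0 0; 0 0.009 0 0; 0 0.009 0 0")

```text
t: 6.8
eef_pos: [0.5523, -0.158, 0.0768]
tool_rot: [0.001, 0.992, 0.127, 0.001]
contact_force: [-0.1, -2.4, 9.3]
gripper_width: -0.001
grasp_force: 5.0
```

```bash
python3 -c "from h import *; meas('w4')"
```

```text
yel 86 x (np.float64(-0.00145291988539576), np.float64(0.017987402565666815)) y mean 0.023896197293209954
   x-0.004 n16 y0.0226..0.0254 mean 0.0239
   x0.002 n24 y0.0224..0.0251 mean 0.0238
   x0.008 n26 y0.0225..0.0254 mean 0.0239
   x0.014 n20 y0.0227..0.0255 mean 0.0240
red 204 x (np.float64(-0.023521473239970954), np.float64(-0.0015681331514613836)) y mean 0.029439319396860925
   x-0.028 n26 y0.0241..0.0364 mean 0.0303
   x-0.022 n113 y0.0231..0.0365 mean 0.0297
   x-0.016 n31 y0.0254..0.0319 mean 0.0288
   x-0.010 n22 y0.0271..0.0299 mean 0.0285
   x-0.004 n12 y0.0273..0.0296 mean 0.0284
GAP mm 5.543122103650971
t 6.85 tcp gauge [-0.02434647 -0.10314382] 0.07673110667881453 F [-0.2 -1.4  9.2]
```

send_rows(deltas="0 0 -0.01 0; 0 -0.02 -0.01 0; 0 -0.02 -0.006 0; 0 -0.02 -0.004 0; 0 -0.02 -0.003 0")

```text
t: 7.35
eef_pos: [0.5454, -0.1373, 0.0781]
tool_rot: [0.0, 0.992, 0.127, -0.001]
contact_force: [-0.5, -0.3, -0.0]
gripper_width: 0.001
grasp_force: 0.1
```

send_rows(deltas="0 0 0.0005 0; 0 0 0.001 0; 0 0 0.0013 0; 0 0 0.0013 0")

```text
t: 7.75
eef_pos: [0.5455, -0.1373, 0.0778]
tool_rot: [0.0, 0.992, 0.127, -0.0]
contact_force: [-2.8, -0.6, 5.6]
gripper_width: 0.002
grasp_force: 3.1
```

send_rows(deltas="0 0.002 0 0; 0 0.004 0 0; 0 0.006 0 0; 0 0.008 0 0; 0 0.008 0 0")

```text
t: 8.25
eef_pos: [0.5475, -0.1449, 0.078]
tool_rot: [0.0, 0.992, 0.127, -0.0]
contact_force: [-3.0, 0.3, 7.8]
gripper_width: 0.001
grasp_force: 4.0
```

```bash
python3 -c "from h import *; meas('w5')"
```

```text
yel 87 x (np.float64(-0.0013274391074993962), np.float64(0.01778158211364317)) y mean 0.025889613485571516
   x-0.004 n13 y0.0250..0.0270 mean 0.0260
   x0.002 n25 y0.0245..0.0271 mean 0.0258
   x0.008 n27 y0.0245..0.0274 mean 0.0259
   x0.014 n22 y0.0244..0.0273 mean 0.0259
red 210 x (np.float64(-0.022976812256129193), np.float64(-0.0007365691860318934)) y mean 0.029447855077849715
   x-0.028 n27 y0.0243..0.0360 mean 0.0303
   x-0.022 n105 y0.0233..0.0364 mean 0.0297
   x-0.016 n40 y0.0240..0.0337 mean 0.0289
   x-0.010 n25 y0.0274..0.0300 mean 0.0287
   x-0.004 n13 y0.0276..0.0297 mean 0.0286
GAP mm 3.5582415922781987
t 8.3 tcp gauge [-0.02557076 -0.08926914] 0.07801441766104783 F [-2.9 -0.5  8.9]
```

```bash
python3 -c "
import cv2;a=cv2.imread('pics/w5.png');cv2.imwrite('pics/w5c.png',cv2.resize(a[100:240,150:320],None,fx=4,fy=4,interpolation=cv2.INTER_CUBIC))"
```

```text
(no output)
```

View pics/w5c.png

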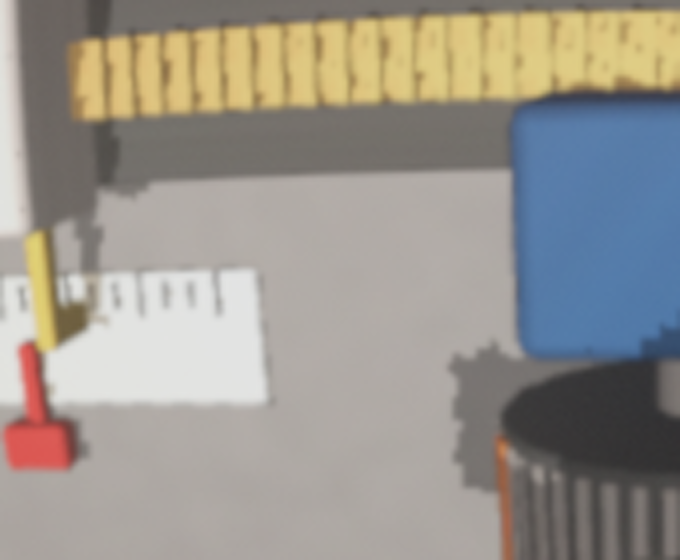

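send_rows(deltas="0 0.002 0 0; 0 0.004 0 0; 0 0.006 0 0; 0 0.006 0 0; 0 0.006 -0.01 0")

```text
t: 8.8
eef_pos: [0.5485, -0.1503, 0.0868]
tool_rot: [-0.0, 0.992, 0.127, -0.001]
contact_force: [-0.2, -0.9, -0.0]
gripper_width: -0.001
grasp_force: 0.0
```

send_rows(deltas="0 -0.03 -0.05 0; 0 -0.08 -0.08 0; 0 -0.12 -0.08 0; 0 -0.12 -0.08 0; 0 -0.12 -0.08 0")

```text
t: 9.3
eef_pos: [0.5192, -0.0323, 0.1683]
tool_rot: [0.0, 0.992, 0.129, 0.001]
contact_force: [0.2, 0.7, -0.1]
gripper_width: 0.003
grasp_force: 0.0
```

```bash
python3 -c "
from h import *; meas('w6')
a=cv2.imread('pics/w6.png');cv2.imwrite('pics/w6c.png',cv2.resize(a[90:230,240:410],None,fx=4,fy=4,interpolation=cv2.INTER_CUBIC))"
```

```text
yel 44 x (np.float64(0.00586163203408278), np.float64(0.01718789315122087)) y mean 0.02053194817626203
   x0.002 n8 y0.0198..0.0217 mean 0.0209
   x0.008 n20 y0.0189..0.0217 mean 0.0206
   x0.014 n16 y0.0189..0.0217 mean 0.0203
red 95 x (np.float64(-0.02262189424550217), np.float64(-0.010963856611143812)) y mean 0.0304138046881232
   x-0.028 n11 y0.0253..0.0348 mean 0.0301
   x-0.022 n71 y0.0253..0.0357 mean 0.0305
   x-0.016 n13 y0.0291..0.0319 mean 0.0305
GAP mm 9.88185651186117
t 9.35 tcp gauge [-0.0249134   0.02510519] 0.1677484786214428 F [ 0.2 -0.5  0.2]
```

View pics/w6c.png

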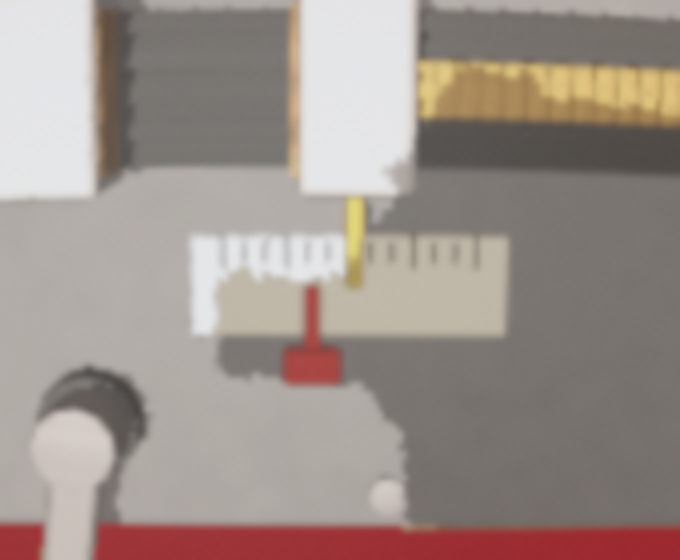

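send_rows(deltas="0 0.05 0.0 0; 0 0.09 0.03 0; 0 0.103 0.06 0; 0 0.103 0.083 0; 0 0.103 0.087 0")

```text
t: 9.85
eef_pos: [0.5428, -0.1364, 0.0776]
tool_rot: [-0.0, 0.992, 0.126, -0.003]
contact_force: [-5.3, -1.2, 8.0]
gripper_width: -0.005
grasp_force: 3.6
```

send_rows(deltas="0 0 0.001 0; 0 0 0.002 0; 0 0 0.003 0; 0 0 0.003 0")

```text
t: 10.25
eef_pos: [0.5454, -0.1334, 0.0779]
tool_rot: [0.0, 0.992, 0.128, 0.0]
contact_force: [-0.6, -0.4, -0.7]
gripper_width: 0.004
grasp_force: 0.0
```

send_rows(deltas="0 0 0.0008 0; 0 0 0.0012 0; 0 0 0.0012 0")

```text
t: 10.55
eef_pos: [0.5455, -0.1335, 0.0772]
tool_rot: [0.0, 0.992, 0.128, 0.001]
contact_force: [-0.9, 0.4, 6.4]
gripper_width: 0.0
grasp_force: 3.3
```

send_rows(deltas="0 0.002 0 0; 0 0.004 0 0; 0 0.006 0 0; 0 0.008 0 0; 0 0.01 0 0")

```text
t: 11.05
eef_pos: [0.5481, -0.1431, 0.0779]
tool_rot: [0.0, 0.992, 0.128, 0.001]
contact_force: [-4.3, 0.8, 13.1]
gripper_width: -0.001
grasp_force: 6.7
```

send_rows(deltas="0 0.002 0 0; 0 0.004 0 0; 0 0.006 0 0; 0 0.008 0 0; 0 0.008 0 0")

```text
t: 11.55
eef_pos: [0.5503, -0.1514, 0.0778]
tool_rot: [0.001, 0.992, 0.128, 0.001]
contact_force: [-2.8, 0.6, 11.5]
gripper_width: -0.0
grasp_force: 5.9
```

send_rows(deltas="0 0 -0.01 0; 0 -0.04 -0.06 0; 0 -0.08 -0.08 0; 0 -0.12 -0.08 0; 0 -0.12 -0.08 0")

```text
t: 12.05
eef_pos: [0.5188, -0.0276, 0.1582]
tool_rot: [-0.001, 0.991, 0.132, 0.001]
contact_force: [-0.2, -0.4, -0.8]
gripper_width: -0.005
grasp_force: 0.0
```

```bash
sed -i "s/('yel',.017,(H>=24)&(H<32)&(S>85)&(V>200)/('yel',.02,(H>=20)\&(H<32)\&(S>85)\&(V>120)/" h.py; python3 -c "
from h import *; meas('w7')"
```

```text
yel 74 x (np.float64(-5.126368224661953e-05), np.float64(0.017187030505636056)) y mean 0.026280212937586877
   x-0.004 n10 y0.0252..0.0279 mean 0.0265
   x0.002 n18 y0.0252..0.0271 mean 0.0261
   x0.008 n26 y0.0245..0.0280 mean 0.0263
   x0.014 n20 y0.0245..0.0281 mean 0.0263
red 98 x (np.float64(-0.022711808963927462), np.float64(-0.01230250486301887)) y mean 0.030179371770642262
   x-0.028 n12 y0.0248..0.0349 mean 0.0299
   x-0.022 n80 y0.0249..0.0359 mean 0.0302
   x-0.016 n6 y0.0295..0.0304 mean 0.0301
GAP mm 3.899158833055385
t 12.1 tcp gauge [-0.02424331  0.02805693] 0.15746430666369168 F [ 0.5 -0.1 -0.5]
```

send_rows(deltas="0 0.04 0.0 0; 0 0.08 0.02 0; 0 0.107 0.045 0; 0 0.107 0.06 0; 0 0.107 0.07 0")

```text
t: 12.6
eef_pos: [0.5452, -0.1396, 0.0845]
tool_rot: [-0.0, 0.992, 0.126, -0.001]
contact_force: [-0.6, 0.5, -0.0]
gripper_width: 0.004
grasp_force: 0.0
```

send_rows(deltas="0 0 0.004 0; 0 0 0.007 0; 0 0 0.0085 0; 0 0 0.0097 0; 0 0 0.0097 0")

```text
t: 13.1
eef_pos: [0.5468, -0.1376, 0.0779]
tool_rot: [0.0, 0.992, 0.128, 0.001]
contact_force: [-1.9, 1.0, 5.4]
gripper_width: -0.002
grasp_force: 3.2
```

send_rows(deltas="0 0.003 0 0; 0 0.006 0 0; 0 0.009 0 0; 0 0.011 0 0; 0 0.011 0 0")

```text
t: 13.6
eef_pos: [0.5498, -0.1489, 0.078]
tool_rot: [0.0, 0.992, 0.128, 0.001]
contact_force: [-2.0, 0.3, 6.0]
gripper_width: -0.001
grasp_force: 3.3
```

send_rows(deltas="0 0 -0.01 0; 0 -0.04 -0.05 0; 0 -0.08 -0.06 0; 0 -0.118 -0.06 0; 0 -0.118 -0.06 0")

```text
t: 14.1
eef_pos: [0.5188, -0.0284, 0.1383]
tool_rot: [-0.001, 0.991, 0.132, 0.001]
contact_force: [0.6, -0.0, 0.2]
gripper_width: -0.003
grasp_force: 0.0
```

send_rows(deltas="0 0 0 0; 0 0 0 0")

```text
t: 14.3
eef_pos: [0.5195, -0.0359, 0.1369]
tool_rot: [0.0, 0.992, 0.127, 0.0]
contact_force: [0.9, -1.1, 0.9]
gripper_width: -0.0
grasp_force: 0.0
```

```bash
python3 -c "
from h import *; meas('w8')
a=cv2.imread('pics/w8.png');cv2.imwrite('pics/w8c.png',cv2.resize(a[90:230,240:410],None,fx=4,fy=4,interpolation=cv2.INTER_CUBIC))"
```

```text
yel 94 x (np.float64(-0.00031540534446144314), np.float64(0.017274343186354697)) y mean 0.031401979318430306
   x-0.004 n11 y0.0301..0.0326 mean 0.0314
   x0.002 n28 y0.0300..0.0325 mean 0.0313
   x0.008 n35 y0.0300..0.0333 mean 0.0314
   x0.014 n20 y0.0299..0.0332 mean 0.0316
red 147 x (np.float64(-0.02308173640646294), np.float64(-0.002220839001304528)) y mean 0.030610857509503587
   x-0.028 n27 y0.0252..0.0363 mean 0.0306
   x-0.022 n88 y0.0252..0.0363 mean 0.0306
   x-0.016 n12 y0.0302..0.0311 mean 0.0307
   x-0.010 n14 y0.0302..0.0310 mean 0.0306
   x-0.004 n6 y0.0301..0.0310 mean 0.0306
GAP mm -0.7911218089267196
t 14.35 tcp gauge [-0.02515586  0.02302158] 0.13665742559253594 F [-0.4 -0.6  1.1]
```

View pics/w8c.png

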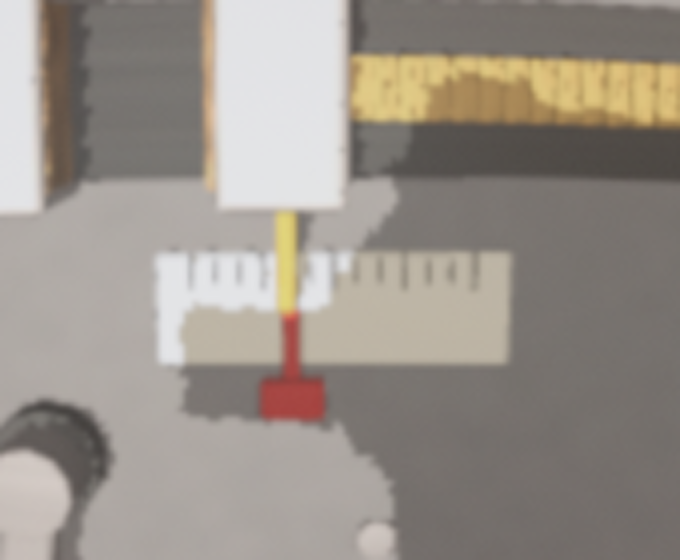

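send_rows(deltas="0 -0.004 0 0; 0 -0.008 0 0; 0 -0.008 0 0; 0 -0.008 0 0; 0 -0.008 0 0")

```text
t: 14.85
eef_pos: [0.5172, -0.0272, 0.1364]
tool_rot: [0.0, 0.992, 0.128, -0.0]
contact_force: [-0.7, 0.2, -0.6]
gripper_width: -0.0
grasp_force: 0.0
```

```bash
python3 -c "
from h import *; meas('w9')
o=bot.get_obs(); p=bot.read_camera('wrist'); W=np.linalg.inv(p['camera_from_world']); print('cam gauge',(W[:2,3]-T)@M,W[2,3]); lm(p,['lever_knob','lock_lever','pointer','gauge_mark'])"
```

```text
yel 91 x (np.float64(0.0004839423559807302), np.float64(0.017181577995583647)) y mean 0.031150203189883995
   x-0.004 n8 y0.0301..0.0326 mean 0.0313
   x0.002 n28 y0.0301..0.0326 mean 0.0313
   x0.008 n35 y0.0293..0.0325 mean 0.0311
   x0.014 n20 y0.0293..0.0325 mean 0.0309
red 150 x (np.float64(-0.023075786953661144), np.float64(-0.002262888878694307)) y mean 0.03052138042014242
   x-0.028 n28 y0.0250..0.0360 mean 0.0305
   x-0.022 n90 y0.0250..0.0360 mean 0.0305
   x-0.016 n15 y0.0301..0.0318 mean 0.0307
   x-0.010 n13 y0.0301..0.0309 mean 0.0305
   x-0.004 n4 y0.0301..0.0309 mean 0.0307
GAP mm -0.6288227697415737
t 14.9 tcp gauge [-0.02504973  0.0323023 ] 0.13647594579642272 F [-0.4  0.4  0. ]
cam gauge [0.05070232 0.03173603] 0.2714816453195069
lever_knob [([0.4305, 0.0137, 0.0352], 0.94)]
lock_lever [([0.4981, 0.024, 0.0012], 0.96)]
pointer [([0.5402, -0.022, 0.0178], 0.9)]
gauge_mark []
```

send_rows(deltas="-0.035 -0.014 0 0; -0.0705 -0.0277 0.01 0; -0.0705 -0.0277 0.045 0; -0.0705 -0.0277 0.08 0; -0.0705 -0.0277 0.0905 0")

```text
t: 15.65
eef_pos: [0.44, -0.0182, 0.0439]
tool_rot: [-0.0, 0.992, 0.128, -0.002]
contact_force: [-0.8, -0.5, -0.9]
gripper_width: -0.002
grasp_force: 0.0
```

send_rows(deltas="0 0 0 0; 0 0 0 0")

```text
t: 15.85
eef_pos: [0.4427, -0.0181, 0.0468]
tool_rot: [0.0, 0.992, 0.128, 0.0]
contact_force: [0.3, 0.3, 0.6]
gripper_width: -0.003
grasp_force: 0.0
```

```bash
cat >> h.py <<'E'
def plan(cur,spin,phis,d=.0235,R_=.060):
    """cur gauge xy commanded, spin deg now -> rows"""
    c,s=np.cos(np.radians(spin)),np.sin(np.radians(spin))
    tx=np.array([c,-s]); ty=np.array([-s,-c])   # tool axes in gauge frame (x fwd, y right)
    rows=[]
    for p in phis:
        f=np.radians(p); k=np.array([-.035,.085])+R_*np.array([-np.cos(f),np.sin(f)])-d*np.array([np.sin(f),np.cos(f)])
        e=k-cur; rows.append('%.4f %.4f 0 %.1f'%(e@tx,e@ty,p-spin))
    print('; '.join(rows),'| end gauge',k.round(4),'world',(T+M@k).round(3)); return k
E
python3 - <<'E'
from h import *
o=bot.get_obs(); e=(np.array(o['eef_pos'][:2])-T)@M; print(o['t'],e,o['eef_pos'],o['contact_force'],o['q'].round(2) if hasattr(o['q'],'round') else o['q'])
cur=e;sp=0
for ph in [(2,5,8,12,16),(20,25,30,35,40),(45,50,55,60,65),(70,75,80,85,88)]:
    cur=plan(cur,sp,ph);sp=ph[-1]
p=bot.read_camera('wrist'); save(p,'w10'); lm(p,['lever_knob','lock_lever'])
E
```

```text
15.85 [-0.09470941  0.06006123] [ 0.44274157 -0.01806326  0.04675386] [0.32621222 0.26352445 0.56139601] [ 0.07  0.42 -0.2   2.23  0.17  0.5  -1.58]
-0.0011 -0.0035 0 2.0; -0.0021 -0.0068 0 5.0; -0.0030 -0.0100 0 8.0; -0.0039 -0.0144 0 12.0; -0.0044 -0.0189 0 16.0 | end gauge [-0.0992  0.0789] world [ 0.434 -0.001]
-0.0015 -0.0042 0 4.0; -0.0029 -0.0097 0 9.0; -0.0039 -0.0152 0 14.0; -0.0044 -0.0208 0 19.0; -0.0044 -0.0264 0 24.0 | end gauge [-0.0961  0.1056] world [0.43  0.026]
-0.0018 -0.0053 0 5.0; -0.0032 -0.0108 0 10.0; -0.0040 -0.0163 0 15.0; -0.0044 -0.0219 0 20.0; -0.0043 -0.0276 0 25.0 | end gauge [-0.0817  0.1294] world [0.438 0.052]
-0.0018 -0.0053 0 5.0; -0.0032 -0.0108 0 10.0; -0.0040 -0.0163 0 15.0; -0.0044 -0.0219 0 20.0; -0.0044 -0.0253 0 23.0 | end gauge [-0.0606  0.1441] world [0.454 0.072]
lever_knob [([0.4303, 0.0122, 0.0361], 0.96)]
lock_lever [([0.4953, 0.0238, 0.0021], 0.72)]
```

View pics/w10.png

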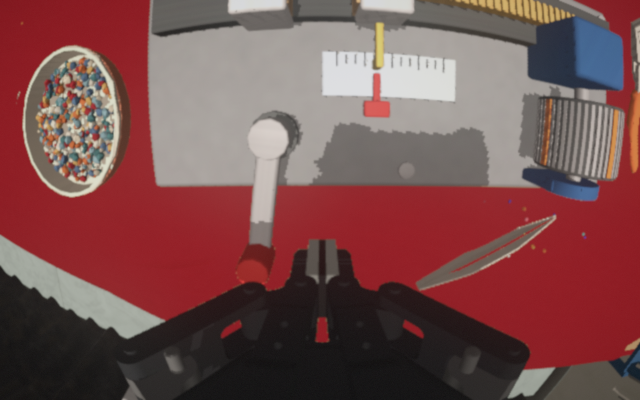

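send_rows(deltas="-0.001 -0.0035 0 2; -0.002 -0.007 0 5; -0.003 -0.01 0 8; -0.004 -0.0145 0 12; -0.0045 -0.019 0 16")

```text
t: 16.5
eef_pos: [0.4335, -0.0011, 0.047]
tool_rot: [0.0, 1.0, -0.013, 0.001]
contact_force: [-0.2, -0.8, -0.3]
gripper_width: 0.001
grasp_force: 0.6
```

send_rows(deltas="-0.0015 -0.004 0 4; -0.003 -0.01 0 9; -0.004 -0.015 0 14; -0.0045 -0.021 0 19; -0.0045 -0.0265 0 24")

```text
t: 17.0
eef_pos: [0.4295, 0.0257, 0.0469]
tool_rot: [-0.0, 0.975, -0.221, 0.001]
contact_force: [-0.2, -0.6, 0.0]
gripper_width: 0.002
grasp_force: 0.5
```

```bash
python3 - <<'E'
from h import *
o=bot.get_obs(); e=(np.array(o['eef_pos'][:2])-T)@M; print(o['t'],e,o['eef_pos'],o['contact_force'],R.from_quat(o['tool_rot'],scalar_first=True).as_matrix().round(2)[0])
p=bot.read_camera('wrist'); save(p,'w11'); lm(p,['lever_knob','lock_lever'])
E
```

```text
17.0 [-0.09637678  0.10576631] [0.4295204  0.02571956 0.04694812] [-0.22009485 -0.58477397  0.0313925 ] [ 0.9  -0.43  0.  ]
lever_knob [([0.4363, 0.0464, 0.0342], 0.93)]
lock_lever [([0.4948, 0.0238, -0.0029], 0.69)]
```

View pics/w11.png

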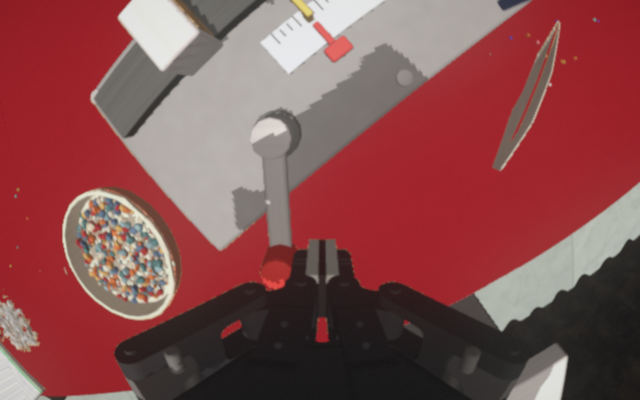

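send_rows(deltas="-0.002 -0.005 0 5; -0.003 -0.011 0 10; -0.004 -0.016 0 15; -0.0045 -0.022 0 20; -0.0045 -0.0275 0 25")

```text
t: 17.65
eef_pos: [0.4366, 0.0522, 0.0464]
tool_rot: [-0.0, 0.905, -0.426, 0.0]
contact_force: [-0.4, -0.5, 1.1]
gripper_width: 0.001
grasp_force: 0.6
```

send_rows(deltas="-0.002 -0.005 0 5; -0.003 -0.011 0 10; -0.004 -0.016 0 15; -0.0045 -0.022 0 20; -0.0045 -0.025 0 23")

```text
t: 18.15
eef_pos: [0.453, 0.072, 0.0463]
tool_rot: [-0.0, 0.802, -0.597, -0.0]
contact_force: [-1.1, 0.2, 0.3]
gripper_width: -0.001
grasp_force: 0.6
```

```bash
python3 - <<'E'
from h import *
o=bot.get_obs(); e=(np.array(o['eef_pos'][:2])-T)@M; print(o['t'],e,o['eef_pos'],o['contact_force'])
plan(e,88,(90,92,94))
p=bot.read_camera('wrist'); save(p,'w12'); lm(p,['lever_knob','lock_lever'])
E
```

```text
18.15 [-0.06188432  0.14452553] [0.45303743 0.0719684  0.04631244] [-1.06548644  0.15301361  0.31449228]
-0.0004 -0.0034 0 2.0; -0.0011 -0.0055 0 4.0; -0.0017 -0.0077 0 6.0 | end gauge [-0.0543  0.1465] world [0.46  0.076]
lever_knob [([0.4743, 0.0825, 0.034], 0.56)]
lock_lever [([0.4954, 0.0265, -0.0008], 0.91)]
```

View pics/w12.png

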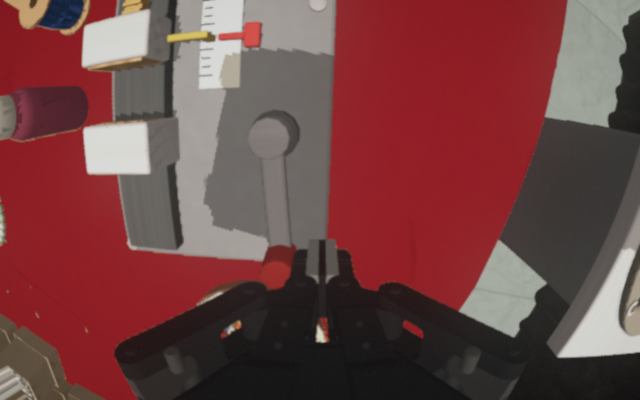

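send_rows(deltas="-0.0005 -0.002 0 1; -0.0008 -0.004 0 2; -0.001 -0.0055 0 3; -0.001 -0.0065 0 4; -0.001 -0.0065 0 4")

```text
t: 18.8
eef_pos: [0.4589, 0.0748, 0.0459]
tool_rot: [0.0, 0.781, -0.625, 0.0]
contact_force: [-1.0, -0.0, 1.1]
gripper_width: 0.001
grasp_force: 0.4
```

```bash
cat > lev.py <<'E'
from h import *
o=bot.get_obs(); print(o['t'],o['eef_pos'],o['contact_force'])
p=bot.read_camera('wrist'); save(p,'w13'); lm(p,['lever_knob','lock_lever'])
# arm direction via pixel-plane: pivot cap circle & knob from landmarks; plate front edge vs arm handled visually
E
python3 lev.py
```

```text
18.8 [0.45885188 0.07478462 0.04590956] [-0.98423734 -0.03171356  1.11674332]
lever_knob [([0.4798, 0.0832, 0.0341], 0.95)]
lock_lever [([0.4952, 0.0224, 0.0004], 0.76), ([0.481, 0.0869, 0.037], 0.19)]
```

send_rows(deltas="0 0.005 0 0; 0 0.012 -0.01 0; 0 0.012 -0.05 0; 0 0.012 -0.1 0; 0 0.012 -0.12 0")

```text
t: 19.45
eef_pos: [0.448, 0.072, 0.1694]
tool_rot: [-0.002, 0.78, -0.625, 0.0]
contact_force: [0.6, 0.5, 0.1]
gripper_width: 0.006
grasp_force: 0.0
```

send_rows(deltas="-0.03 0 -0.02 0; -0.05 0 -0.02 0; -0.05 0 -0.02 0")

```text
t: 19.75
eef_pos: [0.4351, 0.126, 0.1869]
tool_rot: [-0.001, 0.783, -0.621, -0.0]
contact_force: [1.0, -0.4, 0.2]
gripper_width: 0.003
grasp_force: 0.0
```

```bash
sed -i 's/w13/w14/' lev.py; python3 lev.py; python3 -c "
from h import *; meas()
for c in ['top','scene']: lm(bot.read_camera(c),['lever_knob','lock_lever','pointer','gauge_mark','tweezers'])"
```

```text
19.75 [0.4351148  0.12600333 0.1868685 ] [ 1.04070028 -0.43981453  0.15785146]
lever_knob [([0.4798, 0.086, 0.0364], 0.85)]
lock_lever [([0.4918, 0.024, -0.0008], 0.56)]
yel 65 x (np.float64(0.0024050851625357574), np.float64(0.017774150662750083)) y mean 0.029099914468878503
   x0.002 n21 y0.0273..0.0316 mean 0.0293
   x0.008 n26 y0.0266..0.0312 mean 0.0290
   x0.014 n18 y0.0268..0.0313 mean 0.0289
red 117 x (np.float64(-0.024328870460368614), np.float64(-0.0033900308970052375)) y mean 0.031127264469005482
   x-0.028 n33 y0.0251..0.0369 mean 0.0312
   x-0.022 n62 y0.0248..0.0367 mean 0.0309
   x-0.016 n9 y0.0307..0.0324 mean 0.0315
   x-0.010 n12 y0.0306..0.0323 mean 0.0315
   x-0.004 n1 y0.0316..0.0316 mean 0.0316
GAP mm 2.027350000126979
t 19.95 tcp gauge [-0.06638774  0.19527925] 0.18586054270728078 F [ 0.1 -1.2  0.2]
lever_knob [([0.4793, 0.0854, 0.0388], 0.55)]
lock_lever [([0.494, 0.0202, -0.0022], 0.7), ([0.4535, -0.1409, 0.0003], 0.65)]
pointer [([0.5438, -0.0236, 0.0191], 0.61), ([0.4542, -0.1401, -0.0022], 0.23)]
gauge_mark []
tweezers [([0.4538, -0.1386, 0.0036], 0.77), ([0.5832, -0.0041, -0.002], 0.48)]
lever_knob [([0.485, 0.0834, 0.0405], 0.56)]
lock_lever [([0.4895, 0.0216, -0.0007], 0.55)]
pointer [([0.5427, -0.0148, 0.0157], 0.61)]
gauge_mark [([0.5291, -0.024, 0.0148], 0.46)]
tweezers [([0.4562, -0.1404, 0.0006], 0.52)]
```

View pics/w14.png

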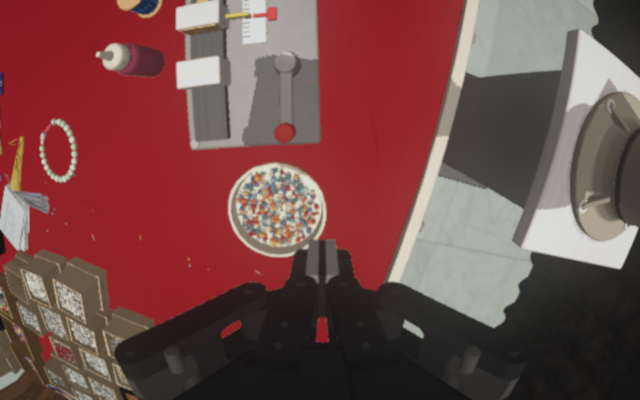

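```bash
python3 -c "from h import *; print(bot.hand_in())"
```

```text
the job is handed in; nothing more can be done
None
```

I set the gauge, pushed the lock lever over and handed the job in, about 20 s into the 64 s limit. The last close view puts the pointer about 0.6 mm past the middle of the red mark, the lever lies along the gauge at about 90° or just past, and nothing loose appears to have moved. While I was rolling the wheel, one press briefly reached about 34 N, above the 4 to 15 N you advised.

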